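# Lay out the pot decorator's place

## Task

Lay out the place for decorating pots: hang the wrist-rest saddle over the wooden bar, at the middle of its length, and stand the small paste pot in line with the lidded pot and the tall cup, on the other side of the lidded pot from the cup, leaving a gap of about 4 cm to the lidded pot. Set the brush rest midway between the lidded pot and the tall cup, lengthwise along the line from one to the other, and lay the brush square across the middle of it, balanced on it at about its mid-length. Leave the lidded pot and the tall cup where they stand.

Things in the scene. Friction and masses are not known exactly. Their poses are not given: they have to be found in the camera images.
- saddle: wrist-rest saddle: an upside-down U channel of bent plywood with a cork pad on top, loose, standing on its two legs. 44 wide (x) x 80 long (y) x 69 high (z). Legs 5 thick, 34 clear between them; the underside of the web that joins them is 55 above the legs' feet. Origin: centre of the footprint, at the height of the feet; the channel runs along y, z up.
- rest_bar: fixed stand with a level wooden bar: batten 20 wide (x) x 20 high, its top at z = 90 above the table, between two dark steel posts (26 x 12, 88 high, 170 clear between them, foot plates 80 x 30 x 6 below). Origin on the table under the middle of the bar; the bar runs along y, z up.
- lidded_pot: white round porcelain pot with blue marks and a knobbed lid (do not lift), diameter 100, height 87; stays in place. Origin: centre of its underside. The tall cup always stands 220 from it (centre to centre), in the direction of its -y axis.
- tall_cup: plain white tall tapered cup, diameter 82 at the rim and 60 at the foot, height 119; stays in place. Origin: centre of its underside.
- paste_pot: small plain white open pot, outer diameter 56, height 51, nearly straight wall. Origin: centre of its underside; z up.
- brush_rest: white porcelain brush rest: a low zigzag bar 90 long (y) x 22 wide (x) x 18 high, with notches between its peaks at y = -36, -18, 0, 18, 36 that are open along x; a brush in a notch lies a few mm below the peaks. Origin: centre of its underside.
- brush: paint brush with a red handle and pale bristles, 200 long (along its y), 10 at its thickest, lying on the table. Origin: at mid-length, on its underside.
Not all that is in view belongs to the job. There is more than one size of the brush_rest; the job needs the larger.

How it is judged (in metres and radians):
At the end, for the whole second after the job is handed in: Saddle straddles bar, within 20 mm of its middle, upright. Paste pot upright, within 20 mm of the line cup-lidded pot, gap 20-65 mm. Rest within 15 mm of that line, 99-128 mm from lidded pot centre, turned < 0.2 rad. Brush lies on rest, square within 0.35 rad, centred within 40/30 mm. All still (y of saddle in the frame of rest_bar between -0.02 and 0.02 m and x of saddle in the frame of rest_bar between -0.012 and 0.012 m and z of saddle in the frame of rest_bar between 0.029 and 0.041 m and angle between saddle's own z axis and vertical below 0.15 rad and contact force between saddle and rest_bar above 0.1 N and x of paste_pot in the frame of lidded_pot between -0.02 and 0.02 m and y of paste_pot in the frame of lidded_pot between 0.098 and 0.143 m and height (world z) of each of paste_pot, brush_rest below 0.006 m and angle between each of paste_pot, brush_rest's own z axis and vertical below 0.1 rad and x of brush_rest in the frame of lidded_pot between -0.015 and 0.015 m and y of brush_rest in the frame of lidded_pot between -0.128 and -0.099 m and angle between the y axis of brush_rest and the y axis of lidded_pot, either way round below 0.2 rad and x of brush in the frame of brush_rest between -0.04 and 0.04 m and y of brush in the frame of brush_rest between -0.03 and 0.03 m and angle between the y axis of brush and the x axis of brush_rest, either way round below 0.35 rad and contact force between brush and brush_rest above 0.02 N and linear speed of each of saddle, paste_pot, brush_rest, brush below 0.02 m/s); the robot touches nothing.
It fails at once if the lidded pot is pushed more than 15 mm from where it stood (distance of lidded_pot from where it was at the start of the episode above 0.015 m).
It fails at once if the tall cup is pushed more than 15 mm from where it stood (distance of tall_cup from where it was at the start of the episode above 0.015 m).
It also fails if it takes over 72 s, if anything falls off the work surface, if the arm or the gripper's body presses on something with over 40 N, if the wrist force passes 120 N, or if a joint passes its speed limit or range.

## Robot

A 6-joint arm with a two-finger parallel gripper is mounted at the origin on the work surface; the furniture and walls round the work are solid. World frame = base frame: x ahead of the robot, y to its left, z up, the work surface at z = 0. Lengths are in mm, angles in rad, forces in N, time in s.
With the tool pointing down it reaches from about 325 to 775 mm from the base axis. Payload 5.5 kg.
Tool frame: the origin (TCP) lies on the mounting face of the last link; the fingertips stand 182 mm ahead of it and the grasp point (between the pads) lies 163 mm ahead of it (ctrl.nose_length is the distance from the TCP to the fingertips, in mm); z points along the fingers, y is the line along which they close (so a half turn about z gives the same grasp; the last joint's range is limited). The gripper opens to 88 mm and grips with 3 to 60 N. Pads are 20 mm wide; open, the fingers measure 115 mm over their backs; the gripper's body (75 mm by 178 mm) begins 61 mm behind the grasp point.
Start: joints at [-1.252, 0.091, 1.231, -0, 1.82, -0.057], TCP at [220.211, -558.144, 404.631] pointing down, gripper open.
Joint ranges: [-2.87, 2.87], [-0.86, 2.18], [0.17, 2.46], [-1.51, 4.65], [0.06, 2.69], [-2.65, 2.65]. Speed limits (rad/s): [2.57, 2.57, 3.01, 3.14, 3.14, 3.14].

## Interface

Orientations are given as a 3x3 rotation matrix whose columns are the frame's x, y, z axes.
In Python, from plant import ctrl, camera, camera_model gives the robot as it stands. Calls block until the motion is done:
- ctrl.goto(position, orientation): joint-space move of the TCP to a pose.
- ctrl.move_linear(position, attitude=None, rate=150): straight line of the TCP; attitude=None keeps the orientation; rate is the mean speed in mm/s.
- ctrl.movej(angles): joint-space move.
- ctrl.set_gripper(opening, f_grip=None): finger opening in mm; f_grip is the grip in N (None keeps the last); returns when the fingers have stopped.
- ctrl.sleep(seconds).
- ctrl.ik(position, orientation): joint angles nearest the present ones, or None.
- ctrl.get_state(): the state.
- camera(name): name is "scene" or "top" or "wrist"; returns (picture, depth): 384x512x3 uint8, red, green, blue; 384x512 float32, mm along the optical axis (not along the pixel's ray), 0 where there is no reading.
- camera_model(name): a dict with "fx", "fy", "cx", "cy" (pixels), "R" (3x3) and "t" (3): a world point X has camera coordinates R X + t. Camera axes: x right, y down, z forward; pixel columns grow to the right and rows downward; lengths in mm; the calibration is good to about 2 mm. A picture is of the moment at which its call begins: read the wrist's pose just before it. camera_model takes no time and is no camera call; for the wrist camera it gives the pose at the moment of the call.
A pose or a line that the arm cannot do raises ctrl.PlanningError and nothing moves.
- ctrl.job_done(): hands the job in; it is judged then, once.
The state is a dict: "time_s": time; "joints": joint angles; "joint_velocities": joint speeds; "effort": joint torques, N m; "position": TCP position; "eef_rot": TCP orientation; "contact_force": force on the tool from outside, world axes, zero at the start; "wrist_torque": the same for the moment, N m; "width": finger opening in mm; "gripper_force": force on a finger pad.
Only numpy, scipy, OpenCV 4.12 (cv2) and the standard library are available. Lean on these libraries where they do the work, as an engineer would, in place of code of your own. Each camera call takes 0.05 s, during which the arm holds its last target. There are 200 camera calls.

## Working session

There is one attempt and no reset: what is moved stays moved. The work goes in short steps, each a Python script; the robot and the scene stay as the last script left them, time stands still between calls to the robot, and variables do not carry over. Pictures are saved under pics/ and viewed, at most 10 in all, crops included, and the job is handed in when it is done.

```bash
ls; mkdir -p pics; python3 - <<'E'
from plant import ctrl,camera,camera_model
import cv2,numpy as np
for n in ("top","scene"):
    im,d=camera(n); np.savez(f"pics/{n}0.npz",im=im,d=d,**camera_model(n))
    cv2.imwrite(f"pics/{n}0.png",cv2.resize(im[:,:,::-1],(800,600),interpolation=cv2.INTER_CUBIC))
    m=camera_model(n);print(n,m, (d>0).mean())
E
```

```text
pics
top {'fx': 362.00883957430614, 'fy': 362.00883957430614, 'cx': 258.5409035671778, 'cy': 191.4303974438056, 'R': array([[ 0.02630992, -0.9995712 , -0.01285356],
       [-0.99052331, -0.02433358, -0.13517193],
       [ 0.13480119,  0.01628811, -0.99073878]]), 't': array([ -21.29405624,  429.76900986, 1021.94936495])} 0.9962514241536459
scene {'fx': 447.32389631691774, 'fy': 447.32389631691774, 'cx': 258.2354967423505, 'cy': 189.97183589382232, 'R': array([[ 0.90391321,  0.42741397, -0.01606864],
       [ 0.18540251, -0.42539919, -0.88581117],
       [-0.38544365,  0.79771726, -0.46376757]]), 't': array([-392.1224014 ,  -58.07118064, 1371.96364682])} 0.9956766764322916
```

View pics/top0.png

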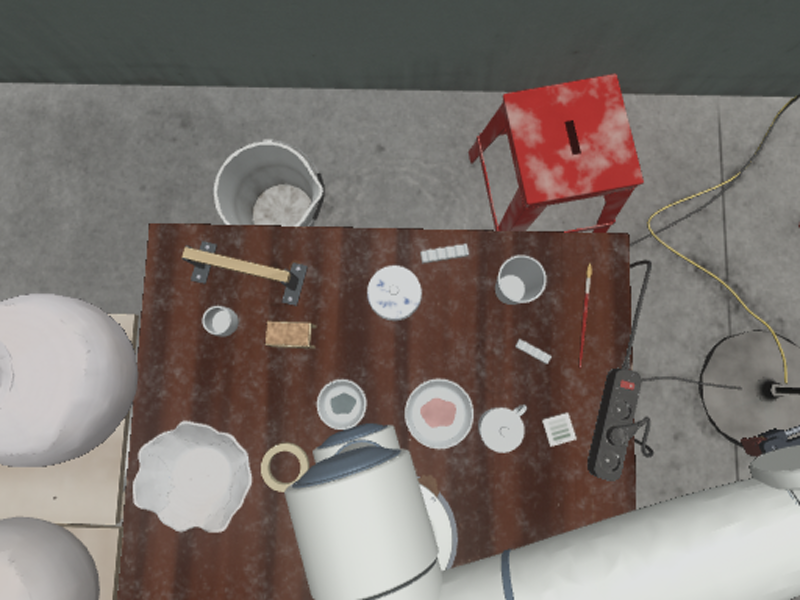

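View pics/scene0.png

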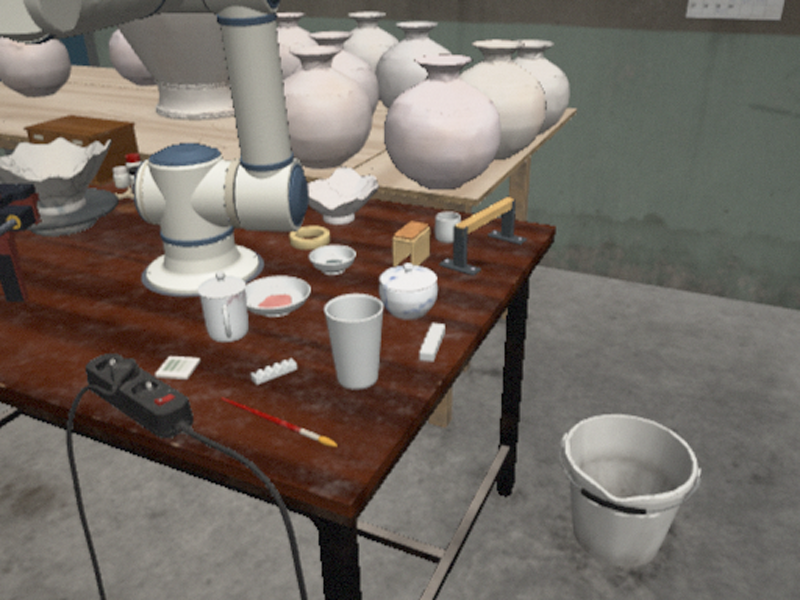

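Top view (800x600 px): bar runs (183,252)–(290,278), saddle (288,334), paste pot (220,320), lidded pot (394,292), tall cup (521,280), larger brush rest (444,253), smaller one (533,351), brush (588,265)–(580,365) with bristles at the far end. Scene view agrees. Next I measure these.

```bash
cat > h.py <<'E'
import numpy as np,cv2
def cloud(d,m):
    v,u=np.mgrid[:d.shape[0],:d.shape[1]]
    c=np.stack([(u-m["cx"])/m["fx"]*d,(v-m["cy"])/m["fy"]*d,d],-1)
    return (c-m["t"])@m["R"]
def rect(p):
    (c,s,a)=cv2.minAreaRect(p[:,:2].astype(np.float32))
    b=cv2.boxPoints((c,s,a)); e=b[1]-b[0]; f=b[2]-b[1]
    if np.hypot(*f)>np.hypot(*e): e,f=f,e
    return np.round(c,1),np.round([np.hypot(*e),np.hypot(*f)],1),round(float(np.arctan2(e[1],e[0])),3)
E
python3 - <<'E'
import numpy as np,cv2
from h import *
m=dict(np.load("pics/top0.npz")); P=cloud(m["d"],m); im=m["im"].astype(int)
def box(x0,y0,x1,y1):
    s=.64; b=np.s_[int(y0*s):int(y1*s),int(x0*s):int(x1*s)]
    return P[b].reshape(-1,3),im[b].reshape(-1,3)
print("table",[np.round(np.median(box(*b)[0][:,2]),1) for b in [(330,250,360,290),(460,300,490,340),(240,370,300,400)]])
for n,b,zl,zh in [("bar",(175,235,320,310),80,100),("posts",(175,235,320,310),3,12),("saddle",(255,310,325,360),60,80),("paste",(195,300,248,342),46,60),("lidded",(355,255,430,330),35,100),("knob",(355,255,430,330),80,100),("cuprim",(485,245,560,315),113,130),("rest",(412,235,478,270),8,30),("small",(508,332,560,370),6,30),("brush",(570,255,605,375),4,30)]:
    p,c=box(*b); q=p[(p[:,2]>zl)&(p[:,2]<zh)]
    print(n,len(q), rect(q) if len(q)>3 else "", "z95",np.round(np.percentile(p[:,2],[50,95,99]),1))
    if n in("paste","cuprim","lidded"): print("  circle",cv2.minEnclosingCircle(q[:,:2].astype(np.float32)))
p,c=box(570,255,605,375); k=(c[:,0]-c[:,1]>65); print("brush red",k.sum(),rect(p[k]),p[k][:,2].mean())
k=(c[:,0]-c[:,2]>45);print("brush all",k.sum(),rect(p[k]))
m=dict(np.load("pics/scene0.npz"))
cv2.imwrite("pics/c1.png",cv2.resize(m["im"][150:300,130:300,::-1],None,fx=4,fy=4,interpolation=2))
E
```

```text
table [np.float64(-0.0), np.float64(-0.4), np.float64(-0.2)]
bar 539 (array([477.3, 290.2]), array([194.1,  25.2], dtype=float32), 1.359) z95 [ 0.8 90.7 93.3]
posts 547 (array([481.1, 295.1]), array([273.9, 143.8], dtype=float32), -1.545) z95 [ 0.8 90.7 93.3]
saddle 424 (array([358.4, 195.7]), array([78.5, 42.4], dtype=float32), -1.545) z95 [ 1.4 70.8 72.8]
paste 80 (array([381.2, 329.9]), array([50.1, 48.8], dtype=float32), -1.52) z95 [ 1.9 49.9 53.7]
  circle ((382.248779296875, 328.9285583496094), 27.186147689819336)
lidded 970 (array([438.4,   8.3]), array([97.4, 96.1], dtype=float32), -1.558) z95 [ 2.1 72.1 86.9]
  circle ((439.215576171875, 8.364877700805664), 49.82558822631836)
knob 31 (array([438.4,   8.5]), array([14.1, 13.9], dtype=float32), 0.026) z95 [ 2.1 72.1 86.9]
cuprim 152 (array([ 458.9, -210. ]), array([80.7, 79.8], dtype=float32), 0.771) z95 [  1.3 117.5 120.9]
  circle ((458.9523010253906, -210.4556121826172), 41.243499755859375)
rest 218 (array([523.4, -83.8]), array([89.7, 21.5], dtype=float32), -1.377) z95 [ 0.4 18.5 21.2]
small 133 (array([ 344.9, -253.3]), array([66.6, 24. ], dtype=float32), 1.103) z95 [ 0.3 13.3 16.7]
brush 177 (array([ 412.1, -352. ]), array([220. ,  60.2], dtype=float32), 0.054) z95 [-0.3  7.6 10.2]
brush red 77 (array([ 385.6, -347.3]), array([133.8,   6.9], dtype=float32), -0.12) 8.042282520695599
brush all 851 (array([ 331.7, -253.4]), array([423.3, 180.1], dtype=float32), -0.98)
```

View pics/c1.png

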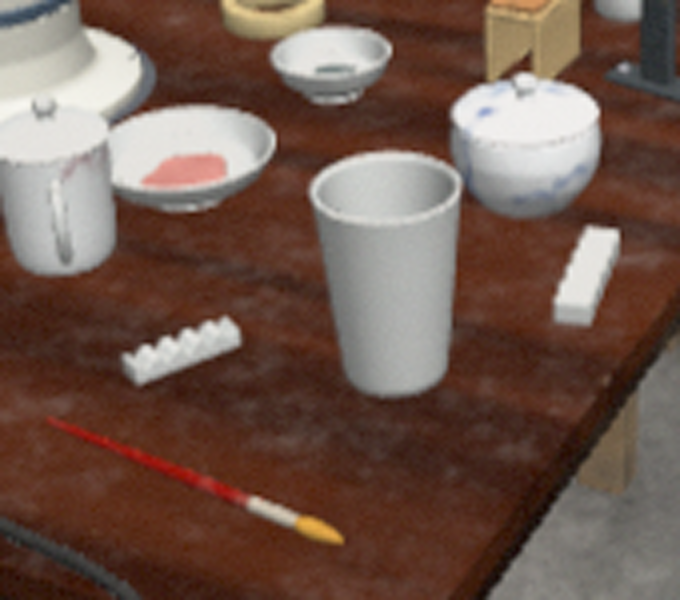

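Zoomed scene view: the far bar at crop (588,275) is the larger rest, seen end-on. The zigzag one at (183,350) is the smaller. The brush lies from its tail (45,420) to its bristles (340,540). Sizes match the spec: 220 mm pot to cup, rest 90x21.5, saddle 78x42. First action: the saddle.

```bash
cat >> h.py <<'E'
from plant import ctrl,camera,camera_model
POT=np.array([438.7,8.4]); CUP=np.array([459.,-210.3]); U=(POT-CUP)/np.linalg.norm(POT-CUP)
def att(a):  # finger-closing line at angle a, tool down; pick the half turn nearest j6 centre
    y=np.array([np.cos(a),np.sin(a),0]); z=np.array([0,0,-1.]); return np.column_stack([np.cross(y,z),y,z])
def best(p,a):
    c=[(abs(q[5]),att(b)) for b in (a,a+np.pi) if (q:=ctrl.ik(p,att(b))) is not None]
    return min(c,key=lambda t:t[0])[1]
def P(xy,tip): return [float(xy[0]),float(xy[1]),tip+182.]
def st(tag):
    s=ctrl.get_state(); print(tag,"t",round(s["time_s"],1),"w",round(s["width"],1),"F",np.round(s["contact_force"],1),"z",round(s["position"][2],1),"g",round(s["gripper_force"],1),"j6",round(s["joints"][5],2))
def pick(xy,a,tip,hi,op,f,lift):
    p=P(xy,hi); ctrl.set_gripper(op); ctrl.goto(p,best(p,a)); ctrl.move_linear(P(xy,tip),rate=150); st("down")
    ctrl.set_gripper(0,f_grip=f); st("grip"); ctrl.move_linear(P(xy,lift),rate=150); st("lift")
def place(xy,a,tip,hi,op,up,slow=15):
    p=P(xy,hi); ctrl.goto(p,best(p,a)); ctrl.move_linear(P(xy,tip+slow),rate=120); st("near")
    ctrl.move_linear(P(xy,tip),rate=40); st("placed"); ctrl.set_gripper(op); ctrl.move_linear(P(xy,up),rate=200); st("up")
E
cat > a.py <<'E'
from h import *
m=dict(np.load("pics/top0.npz")); Q=cloud(m["d"],m)[150:200,112:205].reshape(-1,3)
q=Q[(Q[:,2]>86)&(Q[:,2]<100)]; bc,bs,ba=rect(q); print(bc,bs,ba,len(q))
c,v=np.mean(q[:,:2],0),np.linalg.svd(q[:,:2]-q[:,:2].mean(0))[2][0]; print("pca",c,np.arctan2(v[1],v[0])%np.pi)
bc=(bc+c)/2; ba%=np.pi
sa=-1.545
pick([358.4,195.7],sa+np.pi/2,42,100,80,20,150)
g=ctrl.get_state()
place(bc,ba-np.pi/2,78,165,80,165)
im,_=camera("scene"); cv2.imwrite("pics/s1.png",cv2.resize(im[100:200,200:360,::-1],None,fx=4,fy=4))
im,d=camera("top"); np.savez("pics/top1.npz",im=im,d=d,**camera_model("top"))
E
python3 a.py
```

```text
[477.4 290.2] [194.1  25.2] 1.359 515
pca [477.01803013 289.14578148] 1.3590629316860827
down t 3.7 w 80.0 F [-0.3 -0.5  0.5] z 224.3 g 0.0 j6 0.39
grip t 4.4 w 44.1 F [0.5 1.1 1.3] z 224.2 g 19.7 j6 0.39
lift t 5.2 w 44.1 F [ 0.9  0.1 -1.5] z 330.8 g 19.7 j6 0.39
near t 6.7 w 44.4 F [ 0.4  0.1 -0.9] z 276.0 g 19.7 j6 0.7
placed t 7.2 w 44.4 F [ 0.2  0.6 -0.5] z 259.7 g 19.8 j6 0.7
up t 8.5 w 79.7 F [ 0.1  0.6 -1.4] z 346.2 g 0.0 j6 0.7
```

View pics/s1.png

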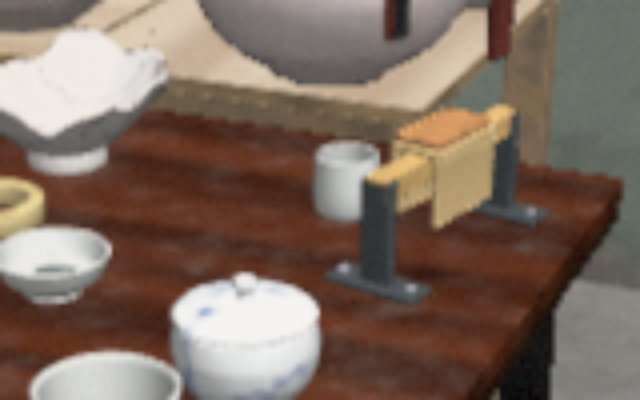

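The saddle straddles the bar near its middle (crop (445,160)). Next the paste pot, then the rest.

```bash
cat > b.py <<'E'
from h import *
m=dict(np.load("pics/top1.npz")); Q=cloud(m["d"],m)[145:200,112:205].reshape(-1,3)
q=Q[(Q[:,2]>97)&(Q[:,2]<115)]; print("saddle",rect(q),np.median(q[:,2]))
n=np.arctan2(U[1],U[0])+np.pi/2
pick([381.7,329.4],1.359,20,100,86,20,170)
place(POT+120*U,n,20.5,130,86,130)
R=POT-109*U
pick([523.4,-83.8],-1.377+np.pi/2,3,140,60,25,150)
place(R,n,3.5,150,60,190,slow=20)
im,d=camera("top"); np.savez("pics/top2.npz",im=im,d=d,**camera_model("top")); cv2.imwrite("pics/t2.png",cv2.resize(im[:,:,::-1],(800,600)))
Q=cloud(d,camera_model("top"))
def rep(xy,r,lo,hi):
    k=(np.hypot(*(Q[...,:2]-xy).transpose(2,0,1))<r)&(Q[...,2]>lo)&(Q[...,2]<hi); return Q[k]
for nm,xy,r,lo,hi in [("paste",POT+120*U,45,44,60),("rest",R,58,8,25)]:
    q=rep(xy,r,lo,hi); rc=rect(q); e=rc[0]-POT; print(nm,rc,"along",e@U,"off",U[0]*e[1]-U[1]*e[0])
print("u ang",np.arctan2(U[1],U[0]))
E
python3 b.py
```

```text
saddle (array([474.9, 286.1]), array([71.8, 41.9], dtype=float32), 1.321) 103.94438250726526
down t 10.9 w 86.1 F [0.8 0.3 0.5] z 202.8 g 0.0 j6 -0.71
grip t 11.5 w 53.9 F [-0.1  0.5  2.7] z 202.5 g 20.0 j6 -0.71
lift t 12.7 w 53.9 F [-0.5  0.5 -2.3] z 350.5 g 20.0 j6 -0.71
near t 14.4 w 53.8 F [ 0.1  1.  -2.1] z 218.4 g 20.0 j6 0.12
placed t 15.0 w 53.9 F [-0.5 -0.3 -1.2] z 202.3 g 20.0 j6 0.12
up t 16.4 w 85.9 F [-0.1 -0.5 -1. ] z 310.8 g 0.0 j6 0.12
down t 18.9 w 59.9 F [ 0.5 -0.1 -0.5] z 186.2 g 0.0 j6 -0.42
grip t 19.6 w 22.0 F [-0.7  0.5  0.7] z 185.1 g 25.0 j6 -0.42
lift t 20.8 w 21.4 F [ 0.2  1.1 -0.5] z 330.6 g 25.0 j6 -0.42
near t 22.4 w 21.8 F [ 0.  -0.8 -0.9] z 206.4 g 25.0 j6 -0.39
placed t 23.0 w 21.4 F [1.  0.4 0.6] z 185.1 g 25.0 j6 -0.39
up t 24.9 w 60.1 F [ 0.3  0.6 -0. ] z 370.5 g 0.0 j6 -0.39
paste (array([426.5, 127.6]), array([51.7, 50.2], dtype=float32), 0.81) along 119.81736593049446 off 1.1308498918867418
rest (array([444.7, -70.1]), array([29.4, 20.8], dtype=float32), -1.464) along -78.71854383706037 off 1.2809590831884208
u ang 1.6633523370324232
```

View pics/t2.png

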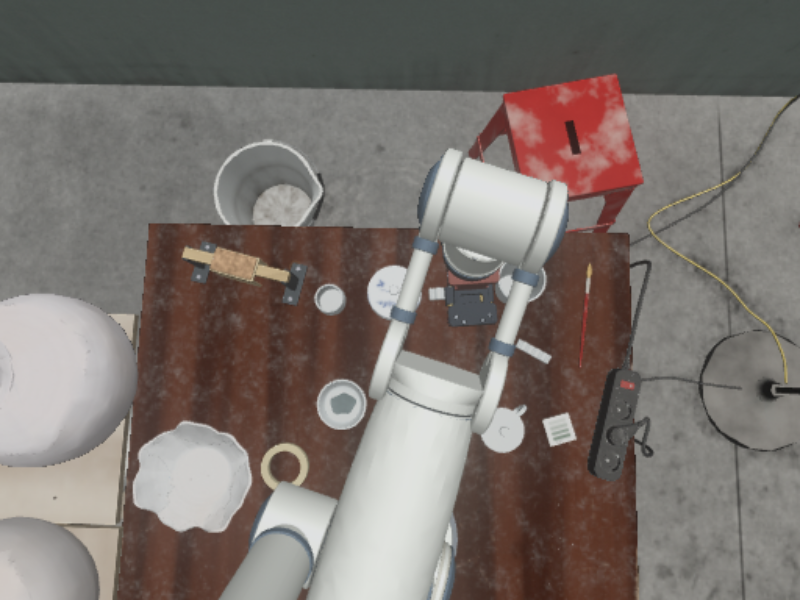

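The top view shows the saddle on the bar at (235,263), the paste pot at (330,299), and the rest partly hidden at (437,294). Now I look closely at the brush with the wrist camera.

```bash
cat > c.py <<'E'
from h import *
p=P([400,-345],220); ctrl.goto(p,best(p,np.pi/2)); ctrl.sleep(.3)
m=camera_model("wrist"); im,d=camera("wrist"); np.savez("pics/w0.npz",im=im,d=d,**m)
it,dt=camera("top"); np.savez("pics/top3.npz",im=it,d=dt,**camera_model("top"))
cv2.imwrite("pics/w0.png",im[:,:,::-1]); st("")
Q=cloud(d,m); hsv=cv2.cvtColor(im,cv2.COLOR_RGB2HSV)
print("table",np.median(Q[...,2]))
i=im.astype(int)
for nm,k in [("red",(i[...,0]-i[...,1]>80)&(Q[...,2]<30)),("high",(Q[...,2]>3)&(Q[...,2]<25)&(np.abs(Q[...,0]-400)<150)&(np.abs(Q[...,1]+345)<60))]:
    n,l,s,c=cv2.connectedComponentsWithStats(k.astype(np.uint8)); j=1+np.argmax(s[1:,4]); q=Q[l==j]; print(nm,s[j],rect(q),np.percentile(q[:,2],[5,50,95]))
Q=cloud(dt,camera_model("top")); R=POT-109*U
k=(np.hypot(*(Q[...,:2]-R).transpose(2,0,1))<56)&(Q[...,2]>8)&(Q[...,2]<25); rc=rect(Q[k]); e=rc[0]-POT; print("rest",rc,"along",e@U,"off",U[0]*e[1]-U[1]*e[0])
E
python3 c.py
```

```text
t 26.4 w 59.9 F [ 0.  -0.8 -0.5] z 402.1 g 0.0 j6 0.79
table -1.69602860940831
red [258 124  17 104 628] (array([ 381.7, -348.2]), array([143.8,   9.5], dtype=float32), -0.111) [-2.56668373  5.91469165  8.01178594]
high [259  75  21 152 797] (array([ 413.1, -352.8]), array([198.7,   9.3], dtype=float32), -0.097) [4.40050495 6.57959018 8.46631412]
rest (array([448.2, -99.8]), array([89. , 22.1], dtype=float32), -1.477) along -108.61490410793918 off 0.5409303311662246
```

View pics/w0.png

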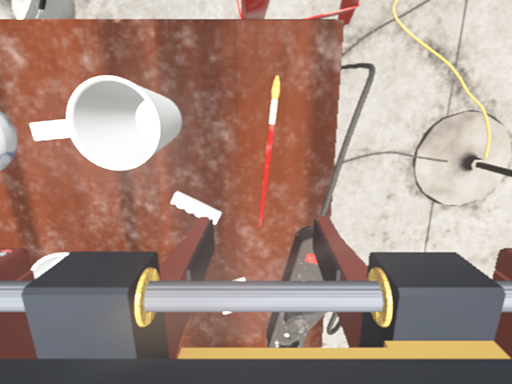

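The wrist view shows the brush from the bristle tip (277,76) to the tail (260,226). It measures 198.7 mm, which matches the spec. The rest measures 108.6 mm from the pot and 0.5 mm off the line. To keep the gripper's body clear of the cup, I grip the brush 80 mm toward its tail.

```bash
cat > d.py <<'E'
from h import *
a=-0.102; g=np.array([413.1,-352.8])-80*np.array([np.cos(a),np.sin(a)])
pick(g,a+np.pi/2,1,80,40,30,190)
R=np.array([448.2,-99.8]); b=0.01; t=R-80*np.array([np.cos(b),np.sin(b)])
p=P(t,190); ctrl.goto(p,best(p,b+np.pi/2)); ctrl.move_linear(P(t,40),rate=120); ctrl.sleep(.3); st("hover")
for n in("scene","top","wrist"):
    m=camera_model(n); im,d=camera(n); Q=cloud(d,m); i=im.astype(int)
    k=(Q[...,2]>24)&(Q[...,2]<75)&(abs(Q[...,1]+99.8)<30)&(Q[...,0]>385)&(Q[...,0]<570); q=Q[k]
    if len(q)>20: print(n,len(q),rect(q),"z fit",np.polyfit(q[:,0]-448,q[:,2],1),q[:,0].min(),q[:,0].max())
    if n=="scene": cv2.imwrite("pics/s2.png",cv2.resize(im[150:270,180:340,::-1],None,fx=4,fy=4))
E
python3 d.py
```

```text
down t 28.3 w 40.0 F [ 0.6  0.6 -0.3] z 184.1 g 0.0 j6 0.8
grip t 28.9 w 9.7 F [0.6 0.9 0.4] z 183.2 g 30.0 j6 0.8
lift t 30.3 w 9.7 F [0.7 0.2 0.8] z 370.8 g 30.0 j6 0.8
hover t 32.9 w 10.2 F [ 0.8 -0.4 -0.1] z 222.3 g 30.0 j6 1.2
scene 128 (array([ 495.7, -101.1]), array([101.9,  10.6], dtype=float32), 0.001) z fit [-1.11435008e-03  4.52208183e+01] 444.76292654214546 546.6319296109997
top 55 (array([509.9, -99.1]), array([70.8,  6.2], dtype=float32), 0.018) z fit [3.47057552e-03 4.74362652e+01] 474.48531781156265 545.3436263479412
wrist 2821 (array([ 438.3, -100.7]), array([106.5,   7.4], dtype=float32), 0.014) z fit [5.42213897e-03 4.55018613e+01] 385.07077425473915 491.4863167065477
```

View pics/s2.png

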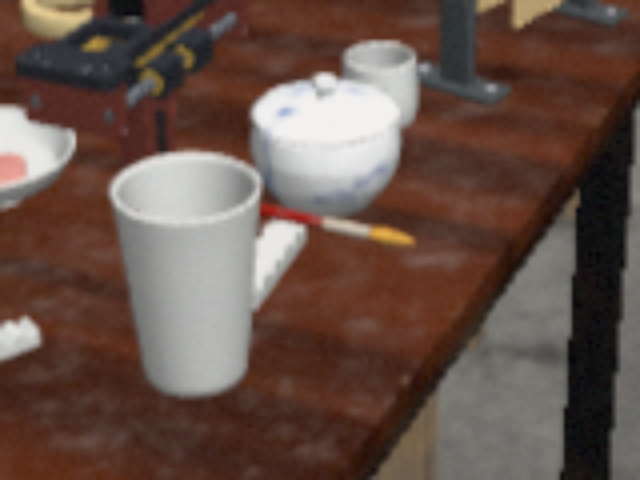

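The brush is held level with its centre above the rest. Its bristle end shows at (395,235). Now I lower it until it touches.

```bash
cat > e.py <<'E'
from h import *
t=np.array([448.2,-99.8])-80*np.array([np.cos(.01),np.sin(.01)])
ctrl.move_linear(P(t,18),rate=60)
for z in (16,14,13,12,11):
    ctrl.move_linear(P(t,z),rate=15); s=ctrl.get_state(); ctrl.sleep(.05); print(z,np.round(s["position"][2],1),np.round(s["contact_force"],2),np.round(s["wrist_torque"],3))
    if s["contact_force"][2]>4: break
m=camera_model("wrist"); im,d=camera("wrist"); Q=cloud(d,m)
k=(Q[...,2]>5)&(Q[...,2]<60)&(abs(Q[...,1]+99.8)<7)&(Q[...,0]>388)&(Q[...,0]<492); q=Q[k]; print("fit",np.polyfit(q[:,0]-448,q[:,2],1),len(q))
E
python3 e.py
```

```text
16 198.2 [-0.07 -0.45  0.43] [-0.14  -0.05  -0.029]
14 196.3 [-0.99 -1.68  2.36] [-0.099 -0.128 -0.084]
13 195.1 [-0.43 -1.58  2.84] [-0.155 -0.119 -0.026]
12 194.0 [-1.01 -1.32  4.23] [-0.181 -0.131 -0.1  ]
fit [ 0.06772294 22.19243631] 3443
```

```bash
cat > f.py <<'E'
from h import *
t=np.array([448.2,-99.8])-80*np.array([np.cos(.01),np.sin(.01)])
ctrl.move_linear(P(t,14.5),rate=20); ctrl.set_gripper(32); ctrl.sleep(.3); ctrl.move_linear(P(t,150),rate=100); st("up")
p=P([400,-300],230); ctrl.goto(p,best(p,np.pi/2)); ctrl.sleep(.5); st("away")
for n in("top","scene"):
    m=camera_model(n); im,d=camera(n); Q=cloud(d,m); i=im.astype(int)
    k=(abs(Q[...,1]+100)<60)&(Q[...,0]>330)&(Q[...,0]<580)&(Q[...,2]>-5)&(Q[...,2]<45)
    hsv=cv2.cvtColor(im,cv2.COLOR_RGB2HSV)
    for nm,kk in (("red",k&(i[...,0]-i[...,1]>80)),("rest",k&(hsv[...,1]<60)&(Q[...,2]>7)&(abs(Q[...,0]-448)<16)),("high",k&(Q[...,2]>6)&(abs(Q[...,1]+100)<20))):
        q=Q[kk]; print(n,nm,len(q),rect(q) if len(q)>4 else "",np.round(np.polyfit(q[:,0]-448,q[:,2],1),3) if len(q)>4 else "")
    if n=="top":
        for nm,c,r,lo,hi in (("pot",POT,60,35,100),("cup",CUP,60,113,130),("paste",POT+120*U,45,44,60)):
            q=Q[(np.hypot(*(Q[...,:2]-c).transpose(2,0,1))<r)&(Q[...,2]>lo)&(Q[...,2]<hi)]; print(nm,rect(q))
    cv2.imwrite(f"pics/f{n}.png",cv2.resize(im[100:260,90:390,::-1] if n=="top" else im[110:270,180:360,::-1],None,fx=2.6 if n=="top" else 3.6,fy=2.6 if n=="top" else 3.6))
E
python3 f.py
```

```text
up t 37.6 w 32.1 F [ 0.3 -0.4 -0.2] z 331.2 g 0.0 j6 1.2
away t 38.9 w 32.2 F [-0.8  0.3  0.5] z 412.1 g 0.0 j6 0.86
top red 45 (array([ 414.4, -103.7]), array([129.3,   5. ], dtype=float32), 0.105) [-1.8000e-02  2.4694e+01]
top rest 219 (array([447.5, -92.4]), array([103.8,  22.3], dtype=float32), -1.479) [ 0.079 15.925]
top high 240 (array([ 447.6, -100.9]), array([195.6,  38.2], dtype=float32), 0.017) [1.0000e-03 2.1429e+01]
pot (array([438.4,   7.8]), array([97.3, 96.2], dtype=float32), 1.515)
cup (array([ 458.7, -209.9]), array([80.6, 80.4], dtype=float32), -0.772)
paste (array([426.6, 127.6]), array([51.6, 49.2], dtype=float32), -1.542)
scene red 30 (array([ 466.4, -102.4]), array([39.,  8.], dtype=float32), 0.111) [1.0000e-02 2.1854e+01]
scene rest 156 (array([448.2, -92.3]), array([106. ,  24.1], dtype=float32), -1.493) [-0.581 20.511]
scene high 174 (array([ 492.4, -104.4]), array([106.8,  37.5], dtype=float32), -0.104) [ 0.057 17.581]
```

View pics/ftop.png

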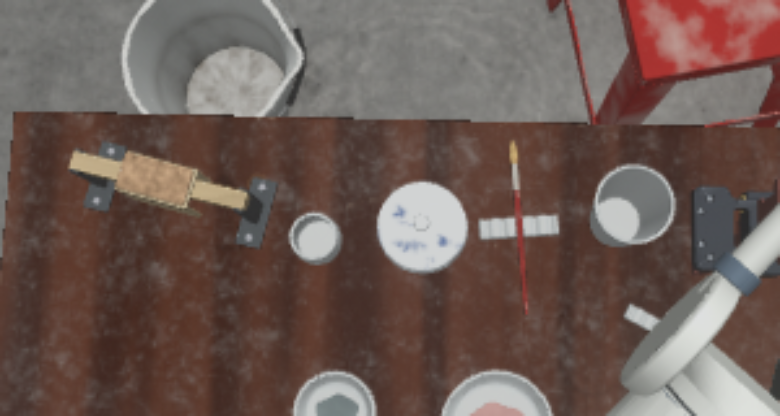

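View pics/fscene.png

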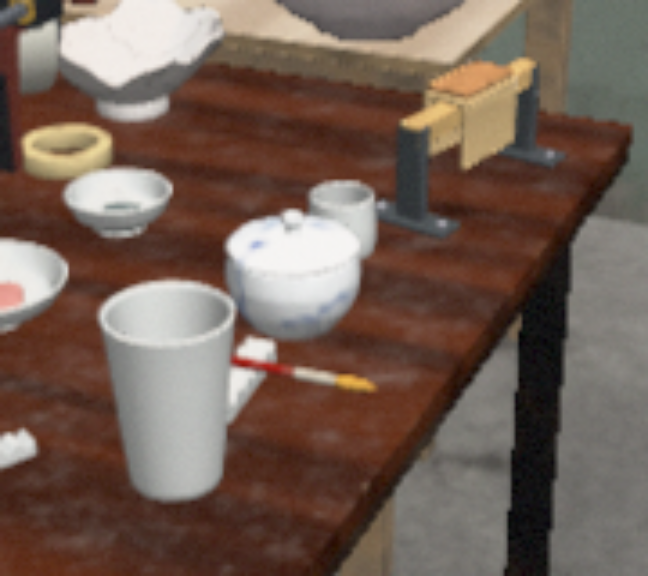

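Both views show everything in place: saddle mid-bar (top crop (157,180)), paste pot (315,238), rest (518,227) with the brush level and square across it. Pot and cup haven't moved. I'm handing in.

```bash
python3 -c "
from plant import ctrl
print(ctrl.job_done())"
```

```text
the job is handed in; nothing more can be done
None
```

I handed the job in at about 39 s of the 72 s allowed: the final pictures show saddle, paste pot, brush rest and brush placed as asked and the lidded pot and tall cup unmoved, but the hand-in call returned no verdict.

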